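Seat the sowing plate on its locating pins and lock it

TASK

Get the sowing frame ready for seeding: nudge the perforated sowing plate with the fingertips, back against the two stops and then sideways, until its two locating holes drop over the pins and it lies flat and fully down on the frame. Then push the turn button round by its knob until it points straight across the plate's rear edge and locks it. Only push; do not lift the plate, and leave the tin, the dropper bottle and the thermometer beside the frame where they are.

Things in the scene. Friction and masses are not known exactly. Their poses are not given: they have to be found in the camera images.
- sow_frame: Fixed wooden sowing frame, 232 (x) x 300 (y) x 55 mm high, peat-filled black plug cells in its opening. Origin at bench level below where the seated plate's centre belongs; x points to the rear, away from the robot, y to the left, z up. It covers x -108 to +124, y -150 to +150 mm; its flat top is z = 55 mm.
- stop_left (a point): Left of two fixed upright aluminium stops at the rear of the frame: middle of the foot of its front face, at x = 81, y = +95 mm of the frame, on its top (z = 55). The face is 48 mm wide in y, 24 mm high and looks to the front. The rear edge of a seated plate is 1 mm in front of it.
- stop_right (a point): The right stop, the same, at x = 81, y = -95 mm of the frame.
- pin_left (a point): Foot of the left locating pin, on the frame's top, at x = 56, y = +100 mm of the frame. Pin 10 mm thick, 10 mm high: straight for 5 mm, then a round nose (half a ball).
- pin_right (a point): Foot of the right locating pin, the same, at x = 56, y = -100 mm of the frame.
- sow_plate: Loose aluminium sowing plate, 0.3 to 0.52 kg, 160 (x) x 260 (y) mm, floor 4 mm thick; origin at the centre of its underside, x to the rear, y to the left. It starts with its rear on the pin tips, 10 mm up, its front edge on the frame, 9 to 13 mm too far forward, 18 to 36 mm too far left or right, yawed up to 0.05 rad. Seated: flat on the frame, origin and axes over the frame's.
- lip_front (a point): Middle of the plate's front lip, at its top: x = -80, y = 0, z = 20 mm of the plate, on the outer face. The lips are upturned rims, 3 mm thick, top 20 mm above the underside, round the seed field; the front one runs the whole width of 260 mm.
- lip_left (a point): Middle of the plate's left end lip, at its top, on the outer face: x = -21, y = +130, z = 20 mm of the plate. The end lips run from x = -80 to +38 mm.
- lip_right (a point): Middle of the plate's right end lip, the same: x = -21, y = -130, z = 20 mm of the plate. A last lip joins the ends at x = 35 to 38 mm; behind it the plate is a flat flange up to its rear edge at x = +80 mm, with the two locating holes.
- hole_round (a point): Centre of the left locating hole at the plate's underside: round, 13 mm, at x = 56, y = +100 mm of the plate. It belongs over pin_left.
- hole_slot (a point): Centre of the right locating hole at the plate's underside: a slot 13 mm in x by 18 mm in y, at x = 56, y = -100 mm of the plate. It belongs over pin_right.
- turn_button (a joint): Flat steel arm behind the plate, 15 x 59 x 6 mm, on an upright screw at x = 99, y = 0 of the frame; underside 6 mm above its top. It starts at 0 to 0.15 rad; 0: open, pointing right (-y of the frame), clear of the plate. Grows clockwise from above; 1.57: pointing to the front (-x) over the plate's flange; stop at 1.62. Stays where left, 1 N turns it; a plate not down blocks it.
- button_knob (a point): Top centre of the black knob on the turn button, 40 mm from its screw: 10 mm thick, 23 mm tall, its top 35 mm above the frame's top.
- seed_tin: Bystander: printed tin, 75 mm across, 58 mm high, standing to the left of the frame; origin at the centre of its underside.
- dropper_bottle: Bystander: small brown dropper bottle, 33 mm across, 102 mm high, standing to the right of the frame; origin at the centre of its underside.
- thermometer: Bystander: soil thermometer lying along the frame's right side, 148 mm long, dial 45 mm across; origin at the middle of its length, at bench level.

How it is judged:
By the outcome, as a careful person would: the job done as asked, in the order asked, and still so for the second after the job is handed in, with the robot touching nothing.
It also fails if it takes over 67 s, if anything falls off the work surface, if the arm or the gripper's body presses on something with over 40 N, if the wrist force passes 120 N, or if a joint passes its speed limit or range.

ROBOT

A 6-joint arm with a two-finger parallel gripper is mounted at the origin on the work surface; the furniture and walls round the work are solid. World frame = base frame: x ahead of the robot, y to its left, z up, the work surface at z = 0. Lengths are in mm, angles in rad, forces in N, time in s.
With the tool pointing down it reaches from about 400 to 925 mm from the base axis. Payload 12.5 kg.
Tool frame: the origin (TCP) lies on the centre line of the jaws, within the pads' length; the fingertips stand 14 mm ahead of it and the grasp point (between the pads) lies 5 mm behind it; z points along the fingers, x is the direction in which the jaws open and shut, and the axes are right-handed (so a half turn about z gives the same grasp; the last joint's range is limited). The gripper opens to 95 mm and grips with 3 to 60 N. Pads are 20 mm wide; open, the fingers measure 119 mm over their backs; the gripper's body (75 mm by 180 mm) begins 59 mm behind the grasp point.
Start: joints at [-1.39, 0.491, 1.559, -0, 1.092, -0.106], TCP at [176.825, -599.481, 228.661] pointing down, gripper open.
Joint ranges: [-3.1, 3.1], [-0.84, 2.19], [0.05, 2.79], [-1.13, 4.28], [0.06, 2.93], [-2.69, 2.69]. Speed limits (rad/s): [2.22, 2.22, 2.79, 3.14, 3.14, 3.14].

INTERFACE

Orientations are given as [roll, pitch, yaw] about the fixed x, y, z axes, in that order (R = Rz(yaw) Ry(pitch) Rx(roll)).
In Python, from cell import state, read_camera, job_done gives the robot as it stands.
- The arm moves only by the shell command python3 -m handwheel 'ROWS'. ROWS is JSON, a list of rows, each an object of numbers: "hand": the finger opening in m, from 0 to 0.0951; "x", "y", "z": the shift along the world's x, y, z in m; "spin": the turn about the world's z in units of 5 degrees (1.0 is 5 degrees). In form: [{"hand": .., "x": .., "y": .., "z": .., "spin": ..}, ...]. A call has 1 to 20 rows; each row is the pose to reach, as a shift and turn from the pose commanded when the call began; what a row does not reach only later rows make up. A row lasts 1/12 s, in which the tool goes at most 41.7 mm and 7.16 degrees, less where a joint would pass 70% of its speed; a pose out of reach is approached as far as the arm can. A call with a gripper value outside its range is refused whole. The fingers move at their own pace and stop on an object; the grip force is fixed at half the most. Time passes only in rows, so rows that repeat a pose let the fingers close. It gives the time, the measured TCP pose, the force and the opening at its end, in the units of the state.
- state(): the state, without advancing time (a new reading comes with each control period).
- read_camera(name): name is "scene" or "side" or "wrist"; returns a dict with "img" (480x640x3 uint8, red, green, blue), "fx", "fy", "cx", "cy" (pixels), "T" (4x4, takes a point from camera to world coordinates). Camera axes: x right, y down, z forward; pixel columns grow to the right and rows downward; lengths in mm; the calibration is good to about 2 mm. A picture is of the moment at which its call begins. There is no depth.
- job_done(): hands the job in, once; it reports no verdict.
The state is a dict: "t": time; "joints": joint angles; "qvel": joint speeds; "tau": joint torques, N m; "eef_pos": TCP position; "tcp_rot": TCP orientation; "ft_force": force on the tool from outside, world axes, zero at the start; "moment": the same for the moment, N m; "opening": opening from 0.0 (shut) to 1.0 (fully open).
Only numpy, scipy, OpenCV 4.12 (cv2) and the standard library are available. Lean on these libraries where they do the work, as an engineer would, in place of code of your own. Each camera call takes 0.05 s, during which the arm holds its last target. There are 200 camera calls.

## Working session

There is one attempt and no reset: what is moved stays moved. The work goes in short steps, Python scripts to look and compute and a shell command to move; the robot and the scene stay as the last step left them, time stands still between calls to the robot, and variables do not carry over. Pictures are saved under pics/ and viewed, about 8 in all and at most 12, crops included, and the job is handed in when it is done.

```bash
mkdir -p pics; cat > h.py <<'E'
import numpy as np, cv2
from cell import state, read_camera, job_done
def snap(name, fn):
    c=read_camera(name); cv2.imwrite('pics/'+fn+'.png', c['img'][:,:,::-1]); np.savez('pics/'+fn+'.npz',**{k:c[k] for k in('fx','fy','cx','cy','T','img')}); return c
def load(fn): return dict(np.load('pics/'+fn+'.npz'))
def ray(c,u,v,z):
    T=np.array(c['T']); d=T[:3,:3]@np.array([(u-c['cx'])/c['fx'],(v-c['cy'])/c['fy'],1.]); o=T[:3,3]
    return (o+d*(z-o[2])/d[2])
def proj(c,p):
    T=np.array(c['T']); q=T[:3,:3].T@(np.array(p,float)-T[:3,3]); return np.array([c['fx']*q[0]/q[2]+c['cx'],c['fy']*q[1]/q[2]+c['cy']])
E
python3 - <<'E'
from h import *
for n in('scene','side'):
    c=snap(n,n+'0'); print(n,np.round(c['T'],3).tolist(),c['fx'])
print(state())
E
```

```text
scene [[0.529, -0.338, 0.778, -404.923], [-0.849, -0.203, 0.489, -594.557], [-0.007, -0.919, -0.394, 564.524], [0.0, 0.0, 0.0, 1.0]] 511.16407086985913
side [[0.999, -0.042, 0.022, 527.374], [-0.042, -0.576, 0.817, -891.593], [-0.021, -0.817, -0.577, 697.873], [0.0, 0.0, 0.0, 1.0]] 550.2667673132395
{'t': 0.1, 'joints': array([-1.38962030e+00,  4.91527750e-01,  1.55941117e+00, -2.00132419e-06,
        1.09170032e+00, -1.05617833e-01]), 'qvel': array([ 3.05232429e-05, -2.10746008e-03, -9.48558454e-04, -6.91980070e-05,
        7.66370467e-05,  3.13947052e-04]), 'tau': array([ 3.40887877e-03, -6.13622260e+01, -2.58606738e+01,  6.94256555e-02,
        4.69593261e-02, -6.09747030e-05]), 'eef_pos': array([ 176.77147013, -599.26036218,  228.09468482]), 'tcp_rot': array([-3.14148409e+00,  1.04094567e-03, -1.28400148e+00]), 'ft_force': array([-0.7970363 , -0.38821924, -0.10555979]), 'moment': array([ 0.03973464,  0.03329053, -0.02398206]), 'opening': 0.9986507155375624}
```

View pics/scene0.png

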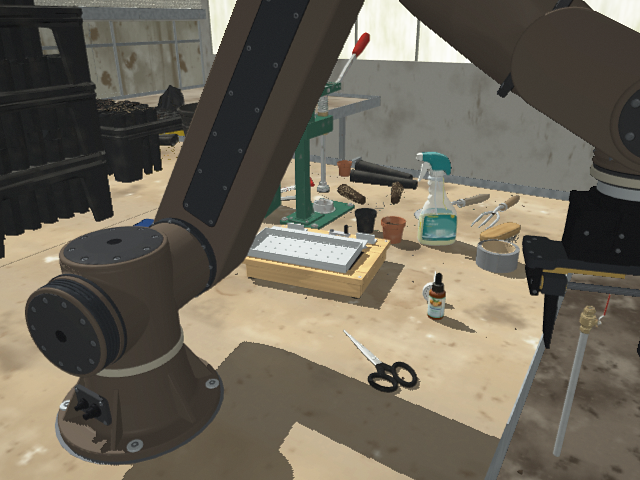

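View pics/side0.png

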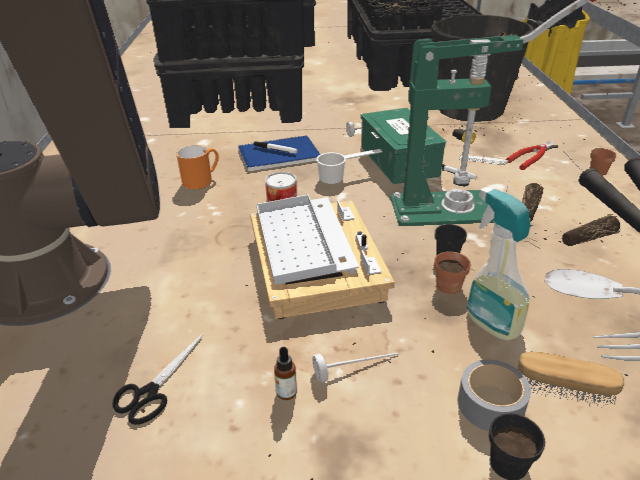

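The scene image shows the frame between the arm and the spray bottle. The side image shows it at about (250–390, 195–315), with the tin at (282,190), the bottle at (285,375) and the thermometer at (355,365). The plate is shifted left. I'll enlarge the side view.

```bash
python3 - <<'E'
from h import *
i=cv2.imread('pics/side0.png')[180:320,235:405]
cv2.imwrite('pics/c1.png',cv2.resize(i,None,fx=4.25,fy=4.25,interpolation=cv2.INTER_CUBIC))
c=load('side0')
for n,u,v,z in [('front-right bottom-top corner',274,306,55),('rear-right top',391,285,55),('rear left',330,195,55)]: print(n,ray(c,u,v,z).round())
E
```

```text
front-right bottom-top corner [ 474. -171.   55.]
rear-right top [ 686. -128.   55.]
rear left [597. 201.  55.]
```

View pics/c1.png

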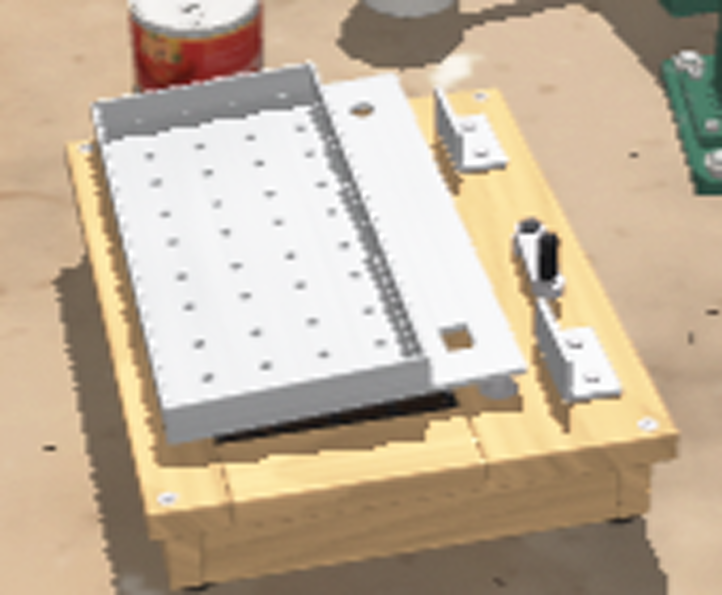

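The enlarged view shows these frame-top corners in crop px: (66,145), (495,90), (678,437), (148,517). The plate's flange corners are at (395,75) and (527,372), with holes at (362,109) and (457,337). The turn button points right with its knob near (545,257). Next I'll fit the poses.

```bash
cat > fit.py <<'E'
from h import *
from scipy.optimize import least_squares
from scipy.spatial.transform import Rotation as R
def fitframe(obs):  # obs: (cam,u,v,(x,y,z))
    def f(p):
        M=R.from_euler('z',p[2]).as_matrix()
        return np.concatenate([proj(c,M@np.array(q,float)+[p[0],p[1],0])-[u,v] for c,u,v,q in obs])
    s=least_squares(f,[570,20,0.1],loss='soft_l1'); return s.x,f(s.x).reshape(-1,2)
def fitplate(obs,F,pitch=None):
    # params x,y,yaw,pitch,z in frame; pitch fixed by pins tips if None
    MF=R.from_euler('z',F[2]).as_matrix()
    def pts(p):
        pi=-p[3]; M=R.from_euler('zy',[p[2],pi]).as_matrix() # rear up: negative rot about y
        z=55+80*np.sin(p[3])
        return lambda q: MF@(M@np.array(q,float)+[p[0],p[1],z])+[F[0],F[1],0]
    def f(p):
        g=pts(p); return np.concatenate([proj(c,g(q))-[u,v] for c,u,v,q in obs])
    s=least_squares(f,[-11,20,0,0.03 if pitch is None else pitch],loss='soft_l1'); return s.x,f(s.x).reshape(-1,2)
E
python3 - <<'E'
from fit import *
c=load('side0'); k=lambda l:[(c,u/4.25+235-.4,v/4.25+180-.4,q) for u,v,q in l]
F,r=fitframe(k([(66,145,(-108,150,55)),(495,90,(124,150,55)),(678,437,(124,-150,55)),(148,517,(-108,-150,55))]))
print('F',F.round(3),r.round(1).tolist())
P,r=fitplate(k([(160,412,(-80,-130,20)),(93,103,(-80,130,20)),(312,65,(38,130,20)),(395,75,(80,130,4)),(527,372,(80,-130,4)),(428,360,(38,-130,20)),(362,109,(56,100,4)),(457,337,(56,-100,4)),(168,442,(-80,-130,0))]),F)
print('P',P.round(3),r.round(1).tolist())
M=R.from_euler('z',F[2]).as_matrix()
for n,q in dict(stopL=(81,95,55),stopR=(81,-95,55),knob=(99,-40,90)).items(): print(n,(M@np.array(q)+[F[0],F[1],0]).round(1),(proj(c,M@np.array(q)+[F[0],F[1],0])-[235,180])*4.25)
E
```

```text
F [5.46711e+02 6.20700e+00 1.67000e-01] [[-0.7, -0.5], [0.6, -0.8], [0.7, -0.1], [-0.6, 0.6]]
P [-1.1615e+01  2.4421e+01 -7.0000e-03  5.8000e-02] [[0.2, -0.3], [-0.7, -0.5], [0.5, -0.7], [-0.0, -0.1], [-0.2, -0.4], [0.6, -0.2], [0.1, 0.6], [-0.2, 0.7], [-0.3, 1.0]]
stopL [610.8 113.4  55. ] [442.61732762 149.42046701]
stopR [642.4 -74.   55. ] [546.94490976 372.41587266]
knob [651.  -16.8  90. ] [553.55631247 234.08178113]
```

```bash
cat > to.py <<'E'
from fit import *
F=np.array([546.7,6.2,.167]); M=R.from_euler('z',F[2]).as_matrix()
def world(q): return M@np.array(q,float)+[F[0],F[1],0]
def fr(p): return M.T@(np.array(p)-[F[0],F[1],0])
def rep(*ts):
    s=state(); p=s['eef_pos']; print('t',round(s['t'],2),'world',p.round(1),'frame',fr(p).round(1),'yaw-frame',(s['tcp_rot'][2]-F[2]).round(3),'f',s['ft_force'].round(1),'op',round(s['opening'],2))
    for t in ts: print(t,'shift m',((world(t)-p)/1000).round(4))
E
python3 -c "
from to import *
rep((-128,18,160),(-128,18,78))"
```

```text
t 0.1 world [ 176.8 -599.3  228.1] frame [-465.4 -535.5  228.1] yaw-frame -1.451 f [-0.8 -0.4 -0.1] op 1.0
(-128, 18, 160) shift m [ 0.2407  0.6019 -0.0681]
(-128, 18, 78) shift m [ 0.2407  0.6019 -0.1501]
```

```bash
python3 -m handwheel '[{"hand":0.095,"x":0.241,"y":0.602,"z":0,"spin":-1.375},{"hand":0.095,"x":0.241,"y":0.602,"z":0,"spin":-1.375},{"hand":0.095,"x":0.241,"y":0.602,"z":0,"spin":-1.375},{"hand":0.095,"x":0.241,"y":0.602,"z":0,"spin":-1.375},{"hand":0.095,"x":0.241,"y":0.602,"z":0,"spin":-1.375},{"hand":0.095,"x":0.241,"y":0.602,"z":0,"spin":-1.375},{"hand":0.095,"x":0.241,"y":0.602,"z":0,"spin":-1.375},{"hand":0.095,"x":0.241,"y":0.602,"z":0,"spin":-1.375},{"hand":0.095,"x":0.241,"y":0.602,"z":0,"spin":-1.375},{"hand":0.095,"x":0.241,"y":0.602,"z":0,"spin":-1.375},{"hand":0.095,"x":0.241,"y":0.602,"z":0,"spin":-1.375},{"hand":0.095,"x":0.241,"y":0.602,"z":0,"spin":-1.375},{"hand":0.095,"x":0.241,"y":0.602,"z":0,"spin":-1.375},{"hand":0.095,"x":0.241,"y":0.602,"z":0,"spin":-1.375},{"hand":0.095,"x":0.241,"y":0.602,"z":0,"spin":-1.375},{"hand":0.095,"x":0.241,"y":0.602,"z":0,"spin":-1.375},{"hand":0.095,"x":0.241,"y":0.602,"z":0,"spin":-1.375},{"hand":0.095,"x":0.241,"y":0.602,"z":0,"spin":-1.375},{"hand":0.095,"x":0.241,"y":0.602,"z":0,"spin":-1.375}]'; python3 -c "
from to import *
rep((-128,18,160),(-128,18,78))
snap('wrist','w1')"
```

```text
t: 1.68
eef_pos: [417.5, 2.2, 228.5]
tcp_rot: [3.141, -0.0, -1.404]
ft_force: [-0.5, 0.2, 0.5]
opening: 1.002
t 1.68 world [417.5   2.2 228.5] frame [-128.1   17.5  228.5] yaw-frame -1.571 f [-0.5  0.2  0.5] op 1.0
(-128, 18, 160) shift m [ 0.      0.0005 -0.0685]
(-128, 18, 78) shift m [ 0.      0.0005 -0.1505]
```

View pics/w1.png

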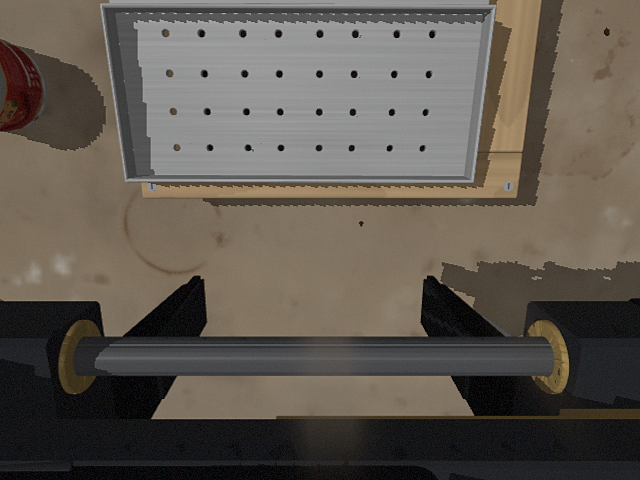

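The wrist view looks straight down on the plate. Front lip corners are at (124,182) and (474,181), frame front corners at (142,197) and (519,197), and the image is aligned with the frame. I'll check these against the fit.

```bash
python3 -c "
from to import *
c=load('w1')
for u,v,z in [(142,197,55),(519,197,55),(124,182,75),(474,181,75)]: print(fr(ray(c,u,v,z)).round(1))"
```

```text
[-107.5  155.1   55. ]
[-107.5 -146.4   55. ]
[-93.2 159.1  75. ]
[ -92.5 -101.4   75. ]
```

```bash
sed -i 's/F=np.array.*; M/F=np.array([546.2,9.2,.167]); M/' to.py
python3 -m handwheel '[{"hand":0.095,"x":0.001,"y":0.008,"z":-0.151,"spin":0},{"hand":0.095,"x":0.001,"y":0.008,"z":-0.151,"spin":0},{"hand":0.095,"x":0.001,"y":0.008,"z":-0.151,"spin":0},{"hand":0.095,"x":0.001,"y":0.008,"z":-0.151,"spin":0},{"hand":0.095,"x":0.001,"y":0.008,"z":-0.151,"spin":0},{"hand":0.095,"x":0.017,"y":0.011,"z":-0.151,"spin":0},{"hand":0.095,"x":0.019,"y":0.011,"z":-0.151,"spin":0},{"hand":0.095,"x":0.021,"y":0.012,"z":-0.151,"spin":0},{"hand":0.095,"x":0.023,"y":0.012,"z":-0.151,"spin":0},{"hand":0.095,"x":0.025,"y":0.012,"z":-0.151,"spin":0},{"hand":0.095,"x":0.026,"y":0.012,"z":-0.151,"spin":0},{"hand":0.095,"x":0.027,"y":0.0125,"z":-0.151,"spin":0},{"hand":0.095,"x":0.028,"y":0.0125,"z":-0.151,"spin":0}]'; python3 -c "
from to import *
rep()"
```

```text
t: 2.82
eef_pos: [444.8, 14.9, 78.4]
tcp_rot: [3.141, 0.0, -1.404]
ft_force: [-4.9, -0.6, 5.3]
opening: 0.997
t 2.82 world [444.8  14.9  78.4] frame [-99.1  22.5  78.4] yaw-frame -1.571 f [-4.9 -0.6  5.3] op 1.0
```

```bash

python3 -m handwheel '[{"hand":0.095,"x":0.001,"y":0.0002,"z":0,"spin":0},{"hand":0.095,"x":0.002,"y":0.0003,"z":0,"spin":0},{"hand":0.095,"x":0.003,"y":0.0005,"z":0,"spin":0},{"hand":0.095,"x":0.004,"y":0.0007,"z":0,"spin":0},{"hand":0.095,"x":0.005,"y":0.0008,"z":0,"spin":0},{"hand":0.095,"x":0.006,"y":0.001,"z":0,"spin":0},{"hand":0.095,"x":0.006,"y":0.001,"z":0,"spin":0}]'; python3 -c "
from to import *
rep()"
python3 -m handwheel '[{"hand":0.095,"x":0.001,"y":0.0002,"z":0,"spin":0},{"hand":0.095,"x":0.002,"y":0.0003,"z":0,"spin":0},{"hand":0.095,"x":0.002,"y":0.0003,"z":0,"spin":0}]'; python3 -c "
from to import *
rep()
snap('side','s2')
i=cv2.imread('pics/s2.png')[180:320,235:405]
cv2.imwrite('pics/c2.png',cv2.resize(i,None,fx=4.25,fy=4.25,interpolation=cv2.INTER_CUBIC))"
```

```text
t: 3.4
eef_pos: [451.0, 16.0, 78.3]
tcp_rot: [3.141, 0.0, -1.404]
ft_force: [-4.4, 0.1, 3.6]
opening: 1.0
t 3.4 world [451.   16.   78.3] frame [-92.7  22.5  78.3] yaw-frame -1.571 f [-4.4  0.1  3.6] op 1.0
t: 3.65
eef_pos: [452.5, 16.3, 78.1]
tcp_rot: [3.14, 0.0, -1.404]
ft_force: [-7.3, -1.6, 6.7]
opening: 0.999
t 3.65 world [452.5  16.3  78.1] frame [-91.2  22.5  78.1] yaw-frame -1.571 f [-7.3 -1.6  6.7] op 1.0
```

View pics/c2.png

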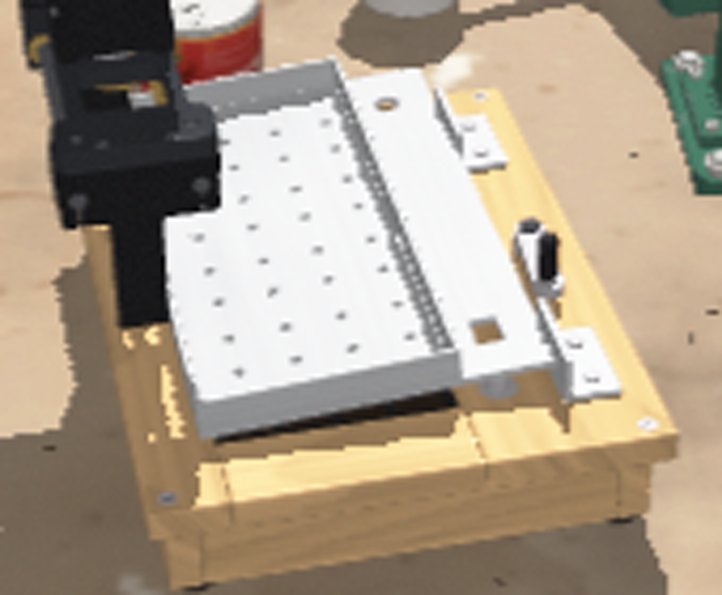

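The plate has moved back with its rear edge about at the right stop, flange corner at crop (555,360). A bit more push should confirm contact.

```bash

python3 -m handwheel '[{"hand":0.095,"x":0.001,"y":0.0002,"z":0,"spin":0},{"hand":0.095,"x":0.001,"y":0.0002,"z":0,"spin":0}]';python3 -m handwheel '[{"hand":0.095,"x":0.001,"y":0.0002,"z":0,"spin":0},{"hand":0.095,"x":0.001,"y":0.0002,"z":0,"spin":0}]'; python3 -c "
from to import *
rep()"
```

```text
t: 3.87
eef_pos: [452.6, 16.3, 78.0]
tcp_rot: [3.137, 0.001, -1.404]
ft_force: [-11.2, -3.9, 8.8]
opening: 0.999
t: 4.03
eef_pos: [452.7, 16.5, 78.0]
tcp_rot: [3.136, 0.001, -1.404]
ft_force: [-15.2, -6.7, 10.6]
opening: 1.0
t 4.03 world [452.7  16.5  78. ] frame [-91.   22.7  78. ] yaw-frame -1.571 f [-15.2  -6.7  10.6] op 1.0
```

```bash

python3 -m handwheel '[{"hand":0.095,"x":-0.02,"y":-0.0035,"z":0,"spin":0},{"hand":0,"x":-0.02,"y":-0.0035,"z":0.04,"spin":0},{"hand":0,"x":-0.02,"y":-0.0035,"z":0.08,"spin":0},{"hand":0,"x":-0.02,"y":-0.0035,"z":0.08,"spin":0}]'; python3 -c "
from to import *
c=load('side0')
print('tin',fr(ray(c,282,181,58)).round())
rep((-15,185,158),(-15,185,77))"
```

```text
t: 4.37
eef_pos: [438.0, 12.9, 163.5]
tcp_rot: [-3.132, -0.003, -1.404]
ft_force: [0.2, 0.0, 0.2]
opening: 0.844
tin [-16. 268.  58.]
t 4.37 world [438.   12.9 163.5] frame [-106.1   21.6  163.5] yaw-frame -1.571 f [0.2 0.  0.2] op 0.84
(-15, 185, 158) shift m [ 0.0627  0.1762 -0.0055]
(-15, 185, 77) shift m [ 0.0627  0.1762 -0.0865]
```

```bash

python3 -m handwheel '[{"hand":0,"x":0,"y":0,"z":0,"spin":0},{"hand":0,"x":0,"y":0.12,"z":0,"spin":0},{"hand":0,"x":0.062,"y":0.175,"z":0,"spin":0},{"hand":0,"x":0.062,"y":0.175,"z":0,"spin":0},{"hand":0,"x":0.062,"y":0.175,"z":0,"spin":0},{"hand":0,"x":0.062,"y":0.175,"z":0,"spin":0},{"hand":0,"x":0.062,"y":0.175,"z":0,"spin":0},{"hand":0,"x":0.062,"y":0.175,"z":0,"spin":0}]'; python3 -c "
from to import *
rep((-15,185,158),(-15,185,77))
snap('wrist','w2')"
```

```text
t: 5.03
eef_pos: [497.4, 189.0, 156.4]
tcp_rot: [3.14, -0.0, -1.402]
ft_force: [-0.5, 0.1, -0.4]
opening: 0.283
t 5.03 world [497.4 189.  156.4] frame [-18.2 185.4 156.4] yaw-frame -1.569 f [-0.5  0.1 -0.4] op 0.28
(-15, 185, 158) shift m [0.0033 0.0002 0.0016]
(-15, 185, 77) shift m [ 0.0033  0.0002 -0.0794]
```

View pics/w2.png

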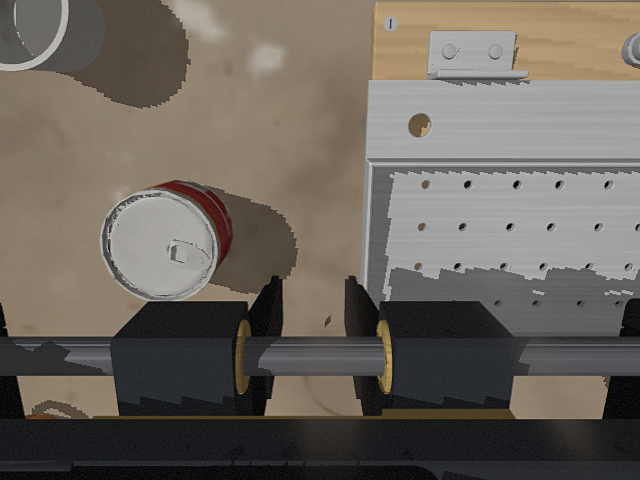

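The wrist view shows the plate's rear edge (row ~80) touching the left stop. The round hole is at (420,125), the left lip edge at (366,165), the tin at (167,240) and the frame's left edge at column 374.

```bash
python3 -c "
from to import *
c=load('w2')
for n,u,v,z in [('lipL rear top',366,165,83),('hole',420,125,70),('framecorner edge',375,4,55),('flange corner',369,81,71),('tin',162,245,58),('tin rt',221,245,58),('stopfoot L',428,79,65),('stop R',528,77,65)]: print(n,fr(ray(c,u,v,z)).round(1))"
```

```text
lipL rear top [ 35.4 157.3  83. ]
hole [ 56.6 126.   70. ]
framecorner edge [121.8 151.8  55. ]
flange corner [ 79.7 155.7  71. ]
tin [-17.1 282.4  58. ]
tin rt [-17.  244.8  58. ]
stopfoot L [ 81.5 121.9  65. ]
stop R [82.6 66.1 65. ]
```

```bash

python3 -m handwheel '[{"hand":0,"x":0.003,"y":0,"z":0,"spin":0},{"hand":0,"x":0.003,"y":0,"z":0,"spin":0},{"hand":0,"x":0.003,"y":0,"z":-0.04,"spin":0},{"hand":0,"x":0.003,"y":0,"z":-0.08,"spin":0},{"hand":0,"x":0.003,"y":0,"z":-0.081,"spin":0},{"hand":0,"x":0.003,"y":0,"z":-0.081,"spin":0},{"hand":0,"x":0.0043,"y":-0.008,"z":-0.081,"spin":0},{"hand":0,"x":0.005,"y":-0.012,"z":-0.081,"spin":0},{"hand":0,"x":0.0053,"y":-0.014,"z":-0.081,"spin":0},{"hand":0,"x":0.0057,"y":-0.016,"z":-0.081,"spin":0},{"hand":0,"x":0.006,"y":-0.018,"z":-0.081,"spin":0},{"hand":0,"x":0.0063,"y":-0.020,"z":-0.081,"spin":0},{"hand":0,"x":0.0063,"y":-0.020,"z":-0.081,"spin":0}]'; python3 -c "
from to import *
rep()"
```

```text
t: 6.17
eef_pos: [504.3, 167.9, 77.0]
tcp_rot: [-3.141, -0.0, -1.404]
ft_force: [-0.7, 0.6, -0.3]
opening: 0.006
t 6.17 world [504.3 167.9  77. ] frame [-15.  163.5  77. ] yaw-frame -1.571 f [-0.7  0.6 -0.3] op 0.01
```

```bash

python3 -m handwheel '[{"hand":0,"x":0.0003,"y":-0.002,"z":0,"spin":0},{"hand":0,"x":0.0005,"y":-0.003,"z":0,"spin":0},{"hand":0,"x":0.0007,"y":-0.004,"z":0,"spin":0},{"hand":0,"x":0.0008,"y":-0.005,"z":0,"spin":0},{"hand":0,"x":0.001,"y":-0.006,"z":0,"spin":0},{"hand":0,"x":0.0012,"y":-0.007,"z":0,"spin":0},{"hand":0,"x":0.0013,"y":-0.008,"z":0,"spin":0}]'; python3 -c "
from to import *
rep()"
python3 -m handwheel '[{"hand":0,"x":0.0003,"y":-0.002,"z":0,"spin":0},{"hand":0,"x":0.0005,"y":-0.003,"z":0,"spin":0},{"hand":0,"x":0.0007,"y":-0.004,"z":0,"spin":0},{"hand":0,"x":0.0008,"y":-0.005,"z":0,"spin":0},{"hand":0,"x":0.001,"y":-0.006,"z":0,"spin":0},{"hand":0,"x":0.0012,"y":-0.007,"z":0,"spin":0},{"hand":0,"x":0.0013,"y":-0.008,"z":0,"spin":0}]'; python3 -c "
from to import *
rep()"
```

```text
t: 6.75
eef_pos: [505.5, 160.3, 76.7]
tcp_rot: [-3.141, 0.0, -1.404]
ft_force: [-1.5, 4.6, 4.1]
opening: 0.001
t 6.75 world [505.5 160.3  76.7] frame [-15.  155.7  76.7] yaw-frame -1.571 f [-1.5  4.6  4.1] op 0.0
t: 7.33
eef_pos: [506.8, 152.2, 76.7]
tcp_rot: [-3.141, -0.0, -1.404]
ft_force: [-1.7, 4.0, 4.1]
opening: 0.001
t 7.33 world [506.8 152.2  76.7] frame [-15.1 147.5  76.7] yaw-frame -1.571 f [-1.7  4.   4.1] op 0.0
```

```bash
python3 -c "
from to import *
snap('side','s3');snap('wrist','w3')
a=cv2.imread('pics/s3.png')[180:320,235:405]
a=cv2.resize(a,(595,490),interpolation=cv2.INTER_CUBIC)
b=cv2.resize(cv2.imread('pics/w3.png')[:300],None,fx=.32,fy=.32)
cv2.imwrite('pics/c3.png',np.hstack([a,np.vstack([b,np.zeros((490-len(b),b.shape[1],3),np.uint8)])]))"
```

```text
(no output)
```

View pics/c3.png

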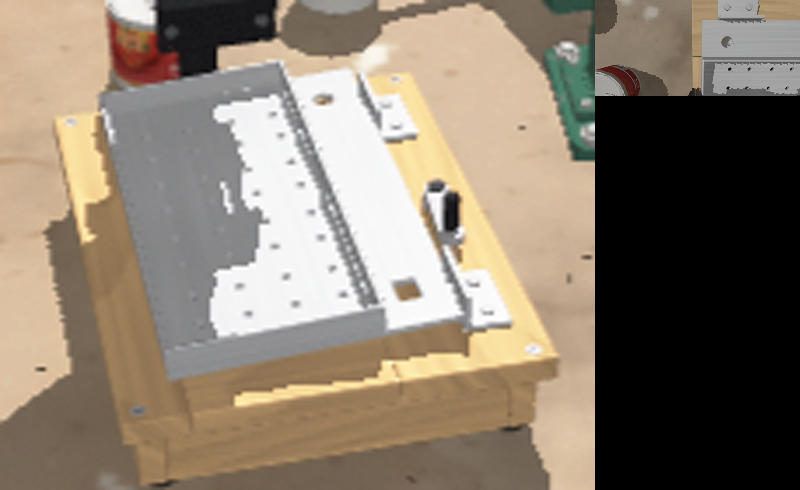

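The plate still rests on the pins against both stops. Crop positions are: holes (323,100) and (407,290), front lip corners (101,98) and (165,350), rear-right flange corner (468,320). Next is a pose fit relative to the frame.

```bash
python3 - <<'E'
from fit import *
c=load('s3'); k=lambda l:[(c,u/3.5+235-.4,v/3.5+180-.4,q) for u,v,q in l]
P,r=fitplate(k([(165,350,(-80,-130,20)),(101,98,(-80,130,20)),(283,63,(38,130,20)),(352,70,(80,130,4)),(468,320,(80,-130,4)),(383,308,(38,-130,20)),(323,100,(56,100,4)),(407,290,(56,-100,4)),(172,378,(-80,-130,0))]),[546.7,6.2,.167])
print(P.round(3),r.round(1).tolist())
E
```

```text
[ 2.4190e+00  1.0934e+01 -2.0000e-03  5.0000e-02] [[0.0, 0.1], [-0.7, -1.8], [0.4, -0.9], [-0.4, 0.2], [-0.3, -0.7], [1.6, 0.1], [0.4, 0.3], [0.3, 0.6], [-0.8, 0.6]]
```

```bash

python3 -m handwheel '[{"hand":0,"x":0.0002,"y":-0.001,"z":0,"spin":0},{"hand":0,"x":0.0003,"y":-0.002,"z":0,"spin":0},{"hand":0,"x":0.0005,"y":-0.003,"z":0,"spin":0},{"hand":0,"x":0.0007,"y":-0.004,"z":0,"spin":0},{"hand":0,"x":0.0008,"y":-0.005,"z":0,"spin":0},{"hand":0,"x":0.001,"y":-0.006,"z":0,"spin":0},{"hand":0,"x":0.0012,"y":-0.007,"z":0,"spin":0}]'
for i in 1 ; do python3 -m handwheel '[{"hand":0,"x":0.0001,"y":-0.0005,"z":0,"spin":0},{"hand":0,"x":0.0002,"y":-0.001,"z":0,"spin":0}]'; python3 -m handwheel '[{"hand":0,"x":0.0001,"y":-0.0005,"z":0,"spin":0},{"hand":0,"x":0.0002,"y":-0.001,"z":0,"spin":0}]'; done; python3 -c "
from to import *
rep()"
```

```text
t: 8.02
eef_pos: [507.8, 145.0, 76.6]
tcp_rot: [3.141, -0.0, -1.404]
ft_force: [-0.6, 2.3, -0.6]
opening: 0.003
t: 8.18
eef_pos: [507.9, 144.2, 76.6]
tcp_rot: [3.141, -0.0, -1.404]
ft_force: [-0.8, 1.1, -0.5]
opening: 0.007
t: 8.35
eef_pos: [508.1, 143.2, 76.6]
tcp_rot: [3.141, -0.0, -1.404]
ft_force: [-1.8, 1.9, -1.5]
opening: 0.002
t 8.35 world [508.1 143.2  76.6] frame [-15.3 138.5  76.6] yaw-frame -1.571 f [-1.8  1.9 -1.5] op 0.0
```

```bash

python3 -m handwheel '[{"hand":0,"x":0.0001,"y":-0.0005,"z":0,"spin":0},{"hand":0,"x":0.0002,"y":-0.001,"z":0,"spin":0}]'; python3 -m handwheel '[{"hand":0,"x":0.0001,"y":-0.0005,"z":0,"spin":0},{"hand":0,"x":0.0002,"y":-0.001,"z":0,"spin":0}]';  python3 -c "
from to import *
rep()
snap('side','s4')
a=cv2.imread('pics/s4.png')[180:320,235:405]
cv2.imwrite('pics/c4.png',cv2.resize(a,None,fx=4.25,fy=4.25,interpolation=cv2.INTER_CUBIC))"
```

```text
t: 8.52
eef_pos: [508.3, 142.2, 76.6]
tcp_rot: [3.141, -0.0, -1.404]
ft_force: [-2.3, 2.7, -0.2]
opening: 0.003
t: 8.68
eef_pos: [508.4, 141.5, 76.6]
tcp_rot: [3.141, 0.0, -1.404]
ft_force: [-3.4, 9.8, -0.7]
opening: 0.003
t 8.68 world [508.4 141.5  76.6] frame [-15.3 136.7  76.6] yaw-frame -1.571 f [-3.4  9.8 -0.7] op 0.0
```

View pics/c4.png

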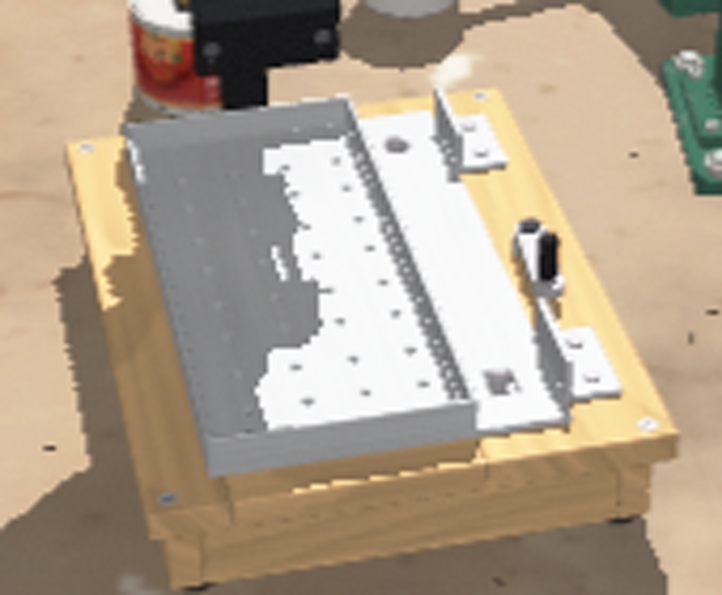

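The plate has dropped: it lies flat, the pins show in both holes at crop (397,145) and (500,382), and both stops stand clear at full height. I'll back off and check the geometry for the button push.

```bash

python3 -m handwheel '[{"hand":0,"x":-0.003,"y":0.018,"z":0,"spin":0},{"hand":0,"x":-0.003,"y":0.018,"z":0,"spin":0},{"hand":0,"x":-0.003,"y":0.018,"z":0.04,"spin":0},{"hand":0,"x":-0.003,"y":0.018,"z":0.08,"spin":0},{"hand":0,"x":-0.003,"y":0.018,"z":0.09,"spin":0},{"hand":0,"x":-0.003,"y":0.018,"z":0.09,"spin":0}]'; python3 - <<'E'
from to import *
c=load('s4'); k=lambda l:[(c,u/4.25+235-.4,v/4.25+180-.4,q) for u,v,q in l]
P,r=fitplate(k([(205,442,(-80,-130,20)),(128,130,(-80,130,20)),(348,98,(38,130,20)),(568,418,(80,-130,4)),(477,403,(38,-130,20)),(397,145,(56,100,4)),(500,382,(56,-100,4)),(212,475,(-80,-130,0))]),[546.7,6.2,.167])
print(P.round(3),r.round(1).tolist())
print('press base',[fr(ray(c,u,v,12)).round() for u,v in((393,212),(402,222),(472,224))],'spray',fr(ray(c,470,310,0)).round(), fr(ray(c,450,285,0)).round())
rep((118,-40,168),(118,-40,86))
E
```

```text
t: 9.23
eef_pos: [507.3, 159.1, 169.8]
tcp_rot: [-3.135, -0.0, -1.404]
ft_force: [-0.4, -0.4, -0.2]
opening: 0.002
[ 1.365e+00  1.980e-01 -1.000e-03 -9.000e-03] [[-0.0, -0.2], [-1.3, -1.9], [0.5, -0.8], [0.9, -0.1], [0.4, -0.2], [0.0, 0.5], [0.0, 0.4], [-1.1, 0.7]]
press base [array([222., 141.,  12.]), array([228.,  95.,  12.]), array([377.,  50.,  12.])] spray [ 258. -199.    0.] [ 251. -123.    0.]
t 9.23 world [507.3 159.1 169.8] frame [-13.5 154.3 169.8] yaw-frame -1.571 f [-0.4 -0.4 -0.2] op 0.0
(118, -40, 168) shift m [ 0.1619 -0.1697 -0.0018]
(118, -40, 86) shift m [ 0.1619 -0.1697 -0.0838]
```

```bash

python3 -m handwheel '[{"hand":0,"x":0.166,"y":-0.169,"z":0,"spin":0},{"hand":0,"x":0.166,"y":-0.169,"z":0,"spin":0},{"hand":0,"x":0.166,"y":-0.169,"z":0,"spin":0},{"hand":0,"x":0.166,"y":-0.169,"z":0,"spin":0},{"hand":0,"x":0.166,"y":-0.169,"z":0,"spin":0},{"hand":0,"x":0.166,"y":-0.169,"z":0,"spin":0},{"hand":0,"x":0.166,"y":-0.169,"z":0,"spin":0},{"hand":0,"x":0.166,"y":-0.169,"z":0,"spin":0},{"hand":0,"x":0.166,"y":-0.169,"z":0,"spin":0}]'; python3 -c "
from to import *
rep((120,-40,86))
snap('side','s5')
a=cv2.imread('pics/s5.png')[160:310,270:440]
cv2.imwrite('pics/c5.png',cv2.resize(a,None,fx=4,fy=4,interpolation=cv2.INTER_CUBIC))"
```

```text
t: 9.98
eef_pos: [671.0, -9.8, 165.4]
tcp_rot: [3.14, 0.0, -1.404]
ft_force: [-0.4, 0.6, 0.9]
opening: 0.006
t 9.98 world [671.   -9.8 165.4] frame [119.9 -39.4 165.4] yaw-frame -1.571 f [-0.4  0.6  0.9] op 0.01
(120, -40, 86) shift m [ 0.0002 -0.0005 -0.0794]
```

View pics/c5.png

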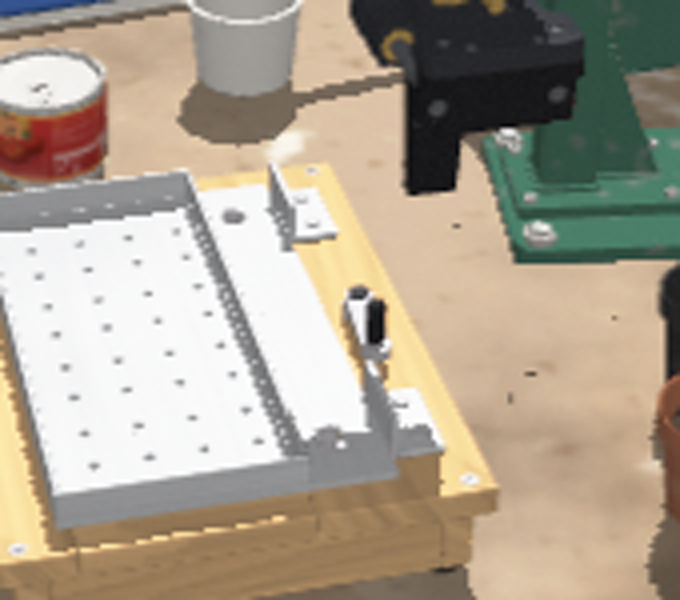

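The knob top is at crop (376,303) in the side view, the fingertips are behind it at (432,190), and the plate is still flat. I'll convert the knob to frame coordinates.

```bash
python3 -c "
from to import *
c=load('s5'); t=lambda u,v:(u/4+270-.4,v/4+160-.4)
print('knob top',fr(ray(c,*t(376,304),90)).round(1),'knob foot',fr(ray(c,*t(377,342),67)).round(1),'screw',fr(ray(c,*t(357,291),69)).round(1),'tip',proj(c,world((120,-40,152)))*4-[1080,640])
T=state()['eef_pos']; print('real tip px',proj(c,T-[0,0,14])*4-[1080,640])"
```

```text
knob top [ 95.4 -44.   90. ] knob foot [ 96.7 -43.8  67. ] screw [98.4 -1.5 69. ] tip [426.34498237 182.48746988]
real tip px [425.3858941  181.66948071]
```

```bash
python3 -c "
from to import *
p0=world((119.9,-39.4,0))
for th in (-.05,.1,.25,.4,.55,.7,.85,1.0,1.15,1.3,1.4,1.45,1.57):
    s,c=np.sin(th),np.cos(th); k=min(1,max(th,0)/.5)
    q=(99-40*s+10+5*c,-40*c-(6.7+5*s)*k,0); print(th,np.round(q[:2],1),((world(q)-p0)[:2]/1000).round(4))"
```

```text
-0.05 [116. -40.] [-0.0038 -0.0012]
0.1 [110.  -41.2] [-0.0095 -0.0035]
0.25 [103.9 -42.7] [-0.0152 -0.0059]
0.4 [ 98.  -43.8] [-0.0208 -0.0079]
0.55 [ 92.4 -43.4] [-0.0265 -0.0085]
0.7 [ 87.1 -40.5] [-0.0322 -0.0066]
0.85 [ 82.2 -36.9] [-0.0376 -0.0037]
1.0 [ 78.  -32.5] [-0.0424 -0.0002]
1.15 [ 74.5 -27.6] [-0.0467  0.0041]
1.3 [ 71.8 -22.2] [-0.0503  0.0089]
1.4 [ 70.4 -18.4] [-0.0523  0.0125]
1.45 [ 69.9 -16.5] [-0.0531  0.0143]
1.57 [ 69.  -11.7] [-0.0548  0.0188]
```

```bash
python3 -m handwheel '[{"hand":0,"x":0,"y":0,"z":-0.04,"spin":0},{"hand":0,"x":0,"y":0,"z":-0.08,"spin":0},{"hand":0,"x":0,"y":0,"z":-0.08,"spin":0},{"hand":0,"x":0,"y":0,"z":-0.08,"spin":0}]'; python3 -c "
from to import *
rep()"
```

```text
t: 10.37
eef_pos: [670.6, -8.8, 85.8]
tcp_rot: [3.138, 0.001, -1.403]
ft_force: [0.9, 0.1, 0.5]
opening: 0.005
t 10.37 world [670.6  -8.8  85.8] frame [119.7 -38.4  85.8] yaw-frame -1.57 f [0.9 0.1 0.5] op 0.01
```

```bash
python3 -m handwheel '[{"hand":0,"x":-0.004,"y":-0.001,"z":0,"spin":0},{"hand":0,"x":-0.007,"y":-0.0025,"z":0,"spin":0},{"hand":0,"x":-0.0095,"y":-0.0035,"z":0,"spin":0},{"hand":0,"x":-0.0125,"y":-0.005,"z":0,"spin":0},{"hand":0,"x":-0.0155,"y":-0.006,"z":0,"spin":0},{"hand":0,"x":-0.018,"y":-0.007,"z":0,"spin":0},{"hand":0,"x":-0.021,"y":-0.008,"z":0,"spin":0},{"hand":0,"x":-0.024,"y":-0.0083,"z":0,"spin":0},{"hand":0,"x":-0.027,"y":-0.0085,"z":0,"spin":0},{"hand":0,"x":-0.030,"y":-0.0075,"z":0,"spin":0},{"hand":0,"x":-0.033,"y":-0.0065,"z":0,"spin":0},{"hand":0,"x":-0.036,"y":-0.005,"z":0,"spin":0},{"hand":0,"x":-0.039,"y":-0.0035,"z":0,"spin":0},{"hand":0,"x":-0.042,"y":-0.002,"z":0,"spin":0},{"hand":0,"x":-0.045,"y":0,"z":0,"spin":0},{"hand":0,"x":-0.048,"y":0.002,"z":0,"spin":0},{"hand":0,"x":-0.051,"y":0.004,"z":0,"spin":0},{"hand":0,"x":-0.053,"y":0.0065,"z":0,"spin":0},{"hand":0,"x":-0.0545,"y":0.009,"z":0,"spin":0},{"hand":0,"x":-0.0545,"y":0.009,"z":0,"spin":0}]'; python3 -c "
from to import *
rep((63,-16,86),(63,-13,86))"
```

```text
t: 12.03
eef_pos: [616.7, -0.3, 86.6]
tcp_rot: [3.141, 0.0, -1.404]
ft_force: [0.2, 0.5, 0.1]
opening: 0.002
t 12.03 world [ 6.167e+02 -3.000e-01  8.660e+01] frame [ 68.  -21.1  86.6] yaw-frame -1.571 f [0.2 0.5 0.1] op 0.0
(63, -16, 86) shift m [-0.0058  0.0042 -0.0006]
(63, -13, 86) shift m [-0.0063  0.0071 -0.0006]
```

```bash
python3 -m handwheel '[{"hand":0,"x":-0.003,"y":0.001,"z":0,"spin":0},{"hand":0,"x":-0.006,"y":0.0025,"z":0,"spin":0},{"hand":0,"x":-0.006,"y":0.004,"z":0,"spin":0},{"hand":0,"x":-0.006,"y":0.0055,"z":0,"spin":0},{"hand":0,"x":-0.006,"y":0.0055,"z":0,"spin":0}]'; python3 -c "
from to import *
rep()
snap('side','s6');snap('wrist','w6')
a=cv2.imread('pics/s6.png')[190:310,290:410]
a=cv2.resize(a,(480,480),interpolation=cv2.INTER_CUBIC)
b=cv2.resize(cv2.imread('pics/w6.png'),(320,240))
cv2.imwrite('pics/c6.png',np.hstack([a,np.vstack([b,np.zeros((240,320,3),np.uint8)])]))"
```

```text
t: 12.45
eef_pos: [611.1, 5.0, 86.6]
tcp_rot: [3.141, 0.0, -1.404]
ft_force: [-0.7, -0.9, -0.4]
opening: 0.0
t 12.45 world [611.1   5.   86.6] frame [ 63.3 -15.   86.6] yaw-frame -1.571 f [-0.7 -0.9 -0.4] op 0.0
```

View pics/c6.png

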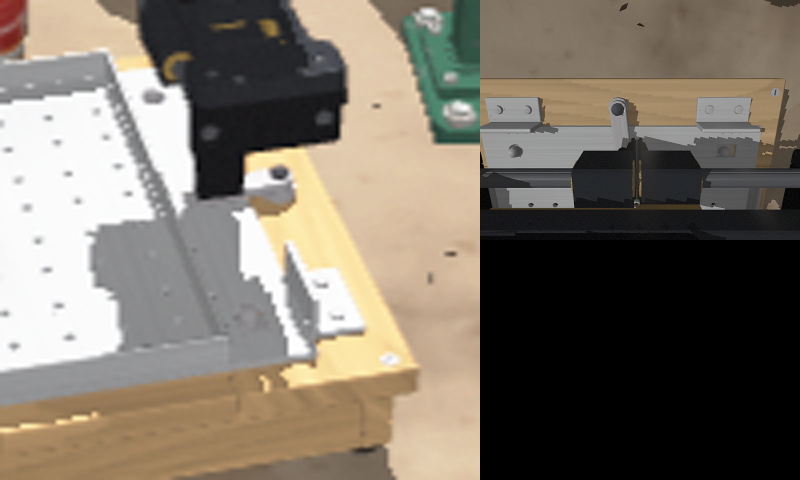

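The wrist view (right half) shows the turn button over the flange, screw at (617,107), arm still slightly right of straight at (622,148). I'll measure its angle on the full-resolution picture.

```bash
cat > ang.py <<'E'
import sys
from to import *
c=load(sys.argv[1]); g=cv2.cvtColor(c['img'],cv2.COLOR_RGB2GRAY).astype(int)
for v in range(200,301,12): print(v,g[v,244:312:2])
E
python3 ang.py w6; python3 -c "
from to import *
c=load('w6'); print(proj(c,world((99,0,67))), proj(c,world((51,0,67))), proj(c,world((99-48*np.sin(1.45),-48*np.cos(1.45),67))))"
```

```text
200 [145 145 147 145 143 145 147 144 145 137 152 150 154 152 107  87  88 102
 112 140 154 152  95  67  83  78  71 149 142 141 139 141 140 141]
212 [146 144 143 144 142 145 149 151 159 148 107  75  77  75  69  67  67  62
  59  57  42 121 155  95  77  87  69  87  89  88  84  86  86  84]
224 [144 144 142 145 142 142 143 140 146 151  62  73  74  68  65  65  54  52
  50  43  47  41 183 138  92  67  77  79  80  80  82  78  80  79]
236 [143 141 144 139 144 146 144 144 148 150 149 147 144 145 147 148 145 145
 149 150 153 147 145 147 124  80  83  80  84  84  83  85  85  85]
248 [142 141 141 141 139 138 139 140 141 133 151 149 148 143 146 145 147 145
 146 149 150 151 145 146 146 110  71  84  80  82  81  80  83  84]
260 [157 158 156 157 156 158 156 156 155 159 148 148 152 146 145 147 146 147
 144 144 149 149 148 144 145 143  94  79  92  94  95  91 112 158]
272 [151 152 151 151 150 151 151 150 152 152 150 159 149 149 144 145 146 145
 145 142 147 147 149 146 144 147 128  81  91  90  92  90  92  91]
284 [154 157 152 153 154 155 155 155 153 154 152 153 154 147 147 144 145 148
 147 148  73  85  85  86  85  84  86  87  30  30  31  35  38  35]
296 [158 157 154 158 159 157 157 158 155 159 156 157 156 151 147 147 145 152
  48   5  21  25  16  29  46  21  26  22  30  29  28  39  39  46]
[279.94894137 216.97752929] [282.11045287 318.84779737] [294.60531197 318.15039667]
```

```bash
python3 -m handwheel '[{"hand":0,"x":-0.0002,"y":0.001,"z":0,"spin":0},{"hand":0,"x":-0.0003,"y":0.002,"z":0,"spin":0},{"hand":0,"x":-0.0005,"y":0.003,"z":0,"spin":0},{"hand":0,"x":-0.0007,"y":0.004,"z":0,"spin":0},{"hand":0,"x":-0.0007,"y":0.004,"z":0,"spin":0}]'; python3 -c "
from to import *
rep()
snap('wrist','w7')
c=load('w7');print(proj(c,world((99,0,67))), proj(c,world((51,0,67))))"; python3 ang.py w7
```

```text
t: 12.97
eef_pos: [610.5, 8.9, 86.6]
tcp_rot: [3.141, -0.0, -1.404]
ft_force: [-0.0, 0.3, 0.4]
opening: 0.006
t 12.97 world [610.5   8.9  86.6] frame [ 63.3 -11.   86.6] yaw-frame -1.571 f [-0.   0.3  0.4] op 0.01
[289.3756313  216.81715895] [290.93289131 318.70635528]
200 [147 145 145 145 146 144 144 146 144 146 144 144 145 143 132 153 149 151
 127  94  77  80  89 138 157 154 148  53  79  83  79 100 144 142]
212 [146 145 144 145 143 144 147 141 143 143 147 151 147 159 143  70  77  76
  73  71  68  61  56  57  55  42 142 154  74  89  80  91  90  88]
224 [144 145 145 144 146 144 143 144 144 143 144 143 152 147 194  62  73  69
  68  67  61  59  55  52  51  43 118 158 111  69  81  78  79  82]
236 [141 141 143 140 142 139 139 139 141 144 142 143 139 150 150 147 147 148
 148 147 145 145 148 150 149 148 147 148 109  74  85  84  85  87]
248 [141 141 140 141 141 141 142 140 139 140 140 138 137 153 147 148 142 148
 148 146 144 145 148 151 153 149 145 146 112  68  81  85  86  84]
260 [158 158 157 156 159 157 158 155 157 159 158 158 156 154 149 147 145 145
 147 148 144 144 146 149 152 146 144 146 113  74  92  94  98  94]
272 [151 152 150 151 151 151 150 152 151 151 153 153 148 157 149 149 145 145
 147 148 145 144 151 153 152 146 144 147 113  76  91  91  93  89]
284 [154 155 155 154 155 155 155 155 156 155 154 154 152 158 147 148 145 147
 146 147 145 150  79  88  88  87  90  89  33  27  28  31  37  46]
296 [157 159 158 158 157 157 157 156 158 158 158 157 158 149 149 150 144 149
  46  25  10  26  17  24  40  23  16  27  26  23  30  35  32  47]
```

The button edges are now vertical in the picture, within about 0.015 rad of the frame's x axis. I'll back off, lift and check.

```bash
python3 -m handwheel '[{"hand":0,"x":0.002,"y":-0.012,"z":0,"spin":0},{"hand":0,"x":0.002,"y":-0.012,"z":0,"spin":0},{"hand":0,"x":0.002,"y":-0.012,"z":0.04,"spin":0},{"hand":0,"x":0.002,"y":-0.012,"z":0.08,"spin":0},{"hand":0,"x":-0.06,"y":-0.022,"z":0.12,"spin":0},{"hand":0,"x":-0.12,"y":-0.032,"z":0.14,"spin":0},{"hand":0,"x":-0.12,"y":-0.032,"z":0.14,"spin":0},{"hand":0,"x":-0.12,"y":-0.032,"z":0.14,"spin":0},{"hand":0,"x":-0.12,"y":-0.032,"z":0.14,"spin":0},{"hand":0,"x":-0.12,"y":-0.032,"z":0.14,"spin":0}]'; python3 -c "
from to import *
rep()
snap('side','s8');snap('wrist','w8')
a=cv2.imread('pics/s8.png')[190:320,240:400]
a=cv2.resize(a,(480,390),interpolation=cv2.INTER_CUBIC)
b=cv2.resize(cv2.imread('pics/w8.png'),(320,240))
cv2.imwrite('pics/c8.png',np.hstack([a,np.vstack([b,np.zeros((150,320,3),np.uint8)])]))"
```

```text
t: 13.85
eef_pos: [491.2, -23.7, 227.2]
tcp_rot: [-3.14, -0.001, -1.405]
ft_force: [0.0, 0.4, -0.8]
opening: 0.004
t 13.85 world [491.2 -23.7 227.2] frame [-59.7 -23.3 227.2] yaw-frame -1.572 f [ 0.   0.4 -0.8] op 0.0
```

View pics/c8.png

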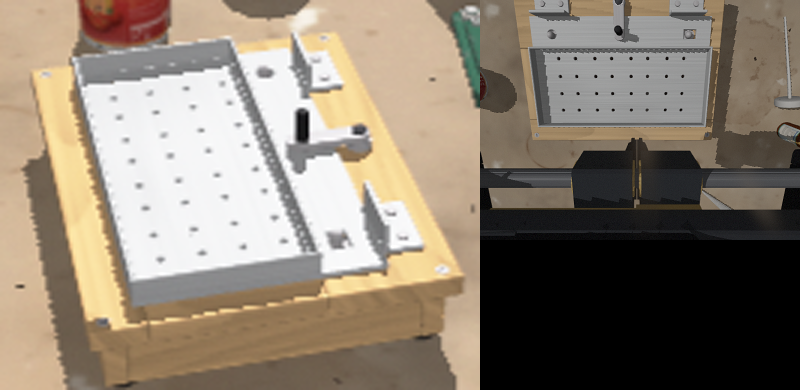

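The side view shows the plate flat on the frame. The button is over the flange with its knob at (302,125), pins are in both holes, and the wrist view has the button pointing straight to the front. The robot is clear, so I'll hand in.

```bash
python3 -c "
from cell import *
print(job_done())"
```

```text
the job is handed in; nothing more can be done
None
```

The sowing frame is ready and the job is handed in, after about 14 s of robot time. No verdict was reported.

- **Plate:** I pushed it back against both stops with the open fingertips, at up to about 15 N. I then nudged it to the right by its left lip until both holes dropped over the pins. The pose fit put it within about 1.5 mm of its seated place, with pitch and yaw within 0.01 rad, and the last pictures show it flat with pins in both holes.
- **Turn button:** I pushed it round by its knob until it lies over the plate's flange. It measures within about 0.02 rad of straight.
- **Bystanders:** I touched none of them. The last pictures showed parts of the tin, bottle and thermometer, and I did not measure their positions again.
- **Disagreement:** the side and wrist cameras differed by about 3–4 mm on the frame's y position. I used a value between the two and relied on contact forces for the fit.

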